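# Dress the tape spindle

### The job

Make up the tape spindle: onto the upright post of the round stand put, from the bottom up, the wide steel flange, then the amber tape roll, then the smaller plain dark steel ring, and last the black clamp hub, closed end up as it stands now. Each part must sit down flat on the one below it, and be let go. Leave the green tape roll, the white film roll and the small steel block where they are.

Things in the scene. Friction and masses are not known exactly. Their poses are not given: they have to be found in the camera images.
- spindle_stand: Fixed stand, somewhere on the bench: a grey round foot 100 mm across and 12 mm thick, with an upright steel post of 14 mm diameter at its centre; the post's top is 78 mm above the bench (66 above the foot) and its last 10 mm taper to 5 mm diameter, so that a bore guides itself on. Origin: centre of the foot's underside, on the post's axis at bench height; z up.
- backing_flange_center (a point): Wide backing flange: loose flat steel disc, 66 mm outside diameter, 14 mm thick, bore 22 mm right through, six dark screw heads flush in its top; about 0.25 kg, lies flat on the bench. Grasp it across its outside diameter. Point at its centre, half-way up; z along the bore, up. Goes lowest, flat on the stand's foot.
- amber_roll_center (a point): Loose roll of amber (orange-yellow) tape, 62 mm outside diameter, 19 mm thick, lying flat; its bore passes a post of 22 mm; about 0.06 kg. Grasp it across its outside diameter. Point at its centre, half-way up; z along the bore, up. Goes second, on the flange.
- pressure_ring_center (a point): Pressure ring: loose plain dark steel ring, 48 mm outside diameter, 14 mm thick, bore 22 mm right through; about 0.10 kg, lies flat. Point at its centre, half-way up; z along the bore, up. Goes third, on the tape roll.
- clamp_hub_center (a point): Clamp hub: loose black fluted cylinder, 36 mm outside diameter, 28 mm high, closed and plain on top, standing on its open end; a blind bore of 20 mm, 22 mm deep, opens downward; about 0.08 kg. Point at its centre, half-way up; z along the bore, up. Goes last, over the post's end, resting on the pressure ring.
- green_roll_center (a point): Loose roll of green tape, 78 mm diameter, 24 mm thick, lying flat; stays where it is; not part of the job. Point at its centre, half-way up, z up.
- film_roll_center (a point): Loose white film roll with a blue core, 74 mm diameter, 18 mm thick, lying flat; stays where it is; not part of the job. Point at its centre, half-way up, z up.
- block_center (a point): Loose steel setting block, 25 x 50 x 38 mm high; stays where it is; not part of the job. Point at its centre, half-way up, z up.
There are look-alikes about, which are no part of the job. What is shaped like the part that bears amber_roll_center but pink or purple is not meant. What is shaped like the part that bears backing_flange_center but purple or red is not meant.

How it is judged:
On the way, in this order (a step that is already met when the one before it is completed fails the run):
1. The wide steel backing flange is seated on the spindle (z of backing_flange_center in the frame of spindle_stand between 0.016 and 0.022 m and horizontal distance between backing_flange_center and spindle_stand below 0.009 m and angle between backing_flange_center's own z axis and vertical below 0.1 rad), for 0.2 s.
2. The amber tape roll is seated on the spindle (z of amber_roll_center in the frame of spindle_stand between 0.0325 and 0.0385 m and horizontal distance between amber_roll_center and spindle_stand below 0.009 m and angle between amber_roll_center's own z axis and vertical below 0.1 rad), for 0.2 s.
3. The small pressure ring is seated on the spindle (z of pressure_ring_center in the frame of spindle_stand between 0.049 and 0.055 m and horizontal distance between pressure_ring_center and spindle_stand below 0.009 m and angle between pressure_ring_center's own z axis and vertical below 0.1 rad), for 0.2 s.
4. The clamp hub is seated on the spindle (z of clamp_hub_center in the frame of spindle_stand between 0.07 and 0.076 m and horizontal distance between clamp_hub_center and spindle_stand below 0.009 m and angle between clamp_hub_center's own z axis and vertical below 0.1 rad), for 0.2 s.
At the end, for the whole second after the job is handed in: On the stand's post lie, from the bottom up: the backing flange flat on the foot, the amber roll, the pressure ring, the clamp hub; each within 3 mm of its height in the stack, within 9 mm of the post's axis and tilted less than 0.1 rad, and staying so (all of step 1 and all of step 2 and all of step 3 and all of step 4); the robot touches nothing.
It fails at once if the green roll is pushed more than 20 mm from its place (distance of green_roll_center from where it was at the start of the episode above 0.02 m).
It fails at once if the film roll is pushed more than 20 mm from its place (distance of film_roll_center from where it was at the start of the episode above 0.02 m).
It fails at once if the steel block is pushed more than 20 mm from its place (distance of block_center from where it was at the start of the episode above 0.02 m).
It also fails if it takes over 93 s, if anything falls off the work surface, if the arm or the gripper's body presses on something with over 40 N, if the wrist force passes 120 N, or if a joint passes its speed limit or range.

### The arm

A 6-joint arm with a two-finger parallel gripper is mounted at the origin on a cart in front of the work surface, level with it; the furniture and walls round the work are solid. World frame = base frame: x ahead of the robot, y to its left, z up, the work surface at z = 0. Lengths are in m, angles in rad, forces in N, time in s.
With the tool pointing down it reaches from about 0.375 to 0.925 m from the base axis. Payload 5.7 kg.
Tool frame: the origin (TCP) lies at the very end of the fingers, on their centre line; the grasp point (between the pads) lies 19 mm behind it; z points along the fingers, y is the line along which they close (so a half turn about z gives the same grasp; the last joint's range is limited). The gripper opens to 88 mm and grips with 3 to 60 N. Pads are 20 mm wide; open, the fingers measure 115 mm over their backs; the gripper's body (75 mm by 178 mm) begins 61 mm behind the grasp point.
Start: joints at [-1.376, 0.359, 1.51, -0, 1.272, -0.115], TCP at [0.183, -0.571, 0.223] pointing down, gripper open.
Joint ranges: [-2.97, 2.97], [-1.01, 2.36], [0.21, 2.38], [-0.96, 4.11], [0.2, 2.71], [-2.98, 2.98]. Speed limits (rad/s): [2.39, 2.39, 3.14, 3.14, 3.14, 3.14].

### API

Orientations are given as a rotation vector (axis times angle).
In Python, from bench import manip gives the robot as it stands.
- The arm moves only by the tool carry_out, never from a script. Its argument "targets" is a list of rows, each an object of numbers: "tx", "ty", "tz": the shift along the tool's x, y, z in m; "rx", "ry", "rz": the turn, a rotation vector about the tool's x, y, z in rad; "fingers": the closure, from 0 (fully open) to 1 (shut). In form: [{"tx": .., "ty": .., "tz": .., "rx": .., "ry": .., "rz": .., "fingers": ..}, ...]. A call has 1 to 5 rows; each row shifts and turns the commanded pose from where the row before left it, along the tool's axes as they then stand; what a row does not reach is not made up. A row lasts 1/10 s, in which the tool goes at most 50 mm and 8.59 degrees, less where a joint would pass 70% of its speed; a pose out of reach is approached as far as the arm can. A call with a gripper value outside its range is refused whole. The fingers move at their own pace and stop on an object; "grip_force" is the grip in N (left out, the last holds). Time passes only in rows, so rows that do not move let the fingers close. It gives the time, the measured TCP pose, the force, the opening and the grip force at its end, in the units of the state.
- manip.observe(): the state, without advancing time (a new reading comes with each control period).
- manip.camera(name): name is "scene" or "top" or "wrist"; returns a dict with "frame" (480x640x3 uint8, red, green, blue), "fx", "fy", "cx", "cy" (pixels), "world_from_camera" (4x4, takes a point from camera to world coordinates). Camera axes: x right, y down, z forward; pixel columns grow to the right and rows downward; lengths in m; the calibration is good to about 2 mm. The wrist camera is an equidistant fisheye: a pixel r from the principal point sees the ray r / f radians off the axis. A picture is of the moment at which its call begins. There is no depth.
- manip.close_job(): hands the job in; it is judged then, once.
Trained networks look in a picture, given as the dict that the camera call returned (one of the last four; its "shot" number tells which), for a name from the list of things; names that differ only in an ending like _2 or _b are one class to them, and where a whole thing is asked for, a point or a joint stands for the part that bears it (a point fixed in the world has none). Each returns a list of dicts, best first, with "conf" (0 to 1); they miss things now and then, are a little off and sometimes report something else, mostly with a low value. They report only what shows in the picture. A call takes as long as a camera call. They do not tell look-alikes from the thing itself.
- manip.search_frame(picture, thing): "location" ([x, y, z] in m, in world coordinates, good to about 4 mm: the middle of the surface that is visible of it).
The state is a dict: "clock": time; "joint_positions": joint angles; "qvel": joint speeds; "joint_efforts": joint torques, N m; "eef_pos": TCP position; "tool_rot": TCP orientation; "wrist_force": force on the tool from outside, world axes, zero at the start; "wrist_torque": the same for the moment, N m; "width": finger opening in m; "gripper_force": force on a finger pad.
Only numpy, scipy, OpenCV 4.12 (cv2) and the standard library are available. Lean on these libraries where they do the work, as an engineer would, in place of code of your own. Each camera call takes 0.05 s, during which the arm holds its last target. There are 200 camera calls.

## Working session

There is one attempt and no reset: what is moved stays moved. The work goes in short steps, Python scripts to look and compute and a tool call to move; the robot and the scene stay as the last step left them, time stands still between calls to the robot, and variables do not carry over. Pictures are saved under pics/ and viewed, at most 14 in all, crops included, and the job is handed in when it is done.

Besides the shell and the picture viewer there is one more tool, called after ">>>" in YAML: its name, and indented under it one key for each argument. carry_out: Moves the arm, as the interface text tells. Its arguments: {"type":"object","properties":{"targets":{"type":"array"},"grip_force":{"type":"number"}},"required":["targets"]}

```bash
mkdir -p pics; cat > h.py <<'E'
import numpy as np, cv2
from bench import manip
def save(n,p): cv2.imwrite(f'pics/{n}.png',cv2.cvtColor(p['frame'],cv2.COLOR_RGB2BGR))
def pix2w(p,u,v,z,fish=False):
    x=(u-p['cx'])/p['fx'];y=(v-p['cy'])/p['fy']
    if fish:
        r=np.hypot(x,y); d=np.array([x/r*np.sin(r),y/r*np.sin(r),np.cos(r)]) if r>1e-9 else np.array([0,0,1.])
    else: d=np.array([x,y,1])
    T=np.array(p['world_from_camera']);d=T[:3,:3]@d;o=T[:3,3]
    return o+d*(z-o[2])/d[2]
def w2pix(p,X,fish=False):
    T=np.array(p['world_from_camera']);c=T[:3,:3].T@(np.array(X)-T[:3,3])
    if fish:
        r=np.hypot(c[0],c[1]);t=np.arctan2(r,c[2]);q=c[:2]/r*t
    else: q=c[:2]/c[2]
    return q[0]*p['fx']+p['cx'],q[1]*p['fy']+p['cy']
names=['spindle_stand','backing_flange_center','amber_roll_center','pressure_ring_center','clamp_hub_center','green_roll_center','film_roll_center','block_center']
E
python3 - <<'E'
from h import *
s=manip.observe();print({k:np.round(v,3).tolist() for k,v in s.items()})
for c in ['top','scene']:
    p=manip.camera(c);save(c+'0',p)
    if c=='top': print(np.round(p['world_from_camera'],3),p['fx'],p['cx'])
    for n in names:
        for r in manip.search_frame(p,n)[:3]:
            print(c,n,np.round(r['location'],3),round(r['conf'],2),np.round(w2pix(p,r['location'])))
E
```

```text
{'clock': 0.0, 'joint_positions': [-1.376, 0.359, 1.511, -0.0, 1.272, -0.115], 'qvel': [-0.001, 0.0, -0.001, 0.0, 0.001, 0.003], 'joint_efforts': [0.003, -51.537, -27.073, 0.068, 0.035, -0.0], 'eef_pos': [0.183, -0.571, 0.222], 'tool_rot': [-3.102, -0.484, 0.0], 'wrist_force': [-0.043, 0.77, -0.003], 'wrist_torque': [-0.022, 0.014, 0.017], 'gripper_force': 0.0, 'width': 0.088}
[[ 0.014 -0.984  0.178  0.306]
 [-1.    -0.016 -0.011  0.004]
 [ 0.013 -0.178 -0.984  1.248]
 [ 0.     0.     0.     1.   ]] 557.6080650187236 318.8482207050013
top spindle_stand [ 0.463 -0.012  0.01 ] 0.94 [320. 267.]
top backing_flange_center [ 0.512 -0.273  0.014] 0.84 [436. 247.]
top backing_flange_center [ 0.41  -0.271  0.014] 0.84 [436. 292.]
top backing_flange_center [ 0.442 -0.167  0.015] 0.78 [389. 278.]
top amber_roll_center [0.331 0.116 0.019] 0.79 [260. 326.]
top amber_roll_center [0.459 0.166 0.018] 0.76 [240. 267.]
top amber_roll_center [0.423 0.264 0.02 ] 0.67 [194. 283.]
top pressure_ring_center [ 0.616 -0.093  0.016] 0.69 [356. 201.]
top pressure_ring_center [ 0.594 -0.238  0.042] 0.65 [422. 20
[... 286 characters left out ...]
68 [338. 278.]
scene backing_flange_center [ 0.437 -0.159  0.017] 0.88 [404. 245.]
scene backing_flange_center [ 0.507 -0.269  0.014] 0.67 [414. 205.]
scene amber_roll_center [0.332 0.117 0.022] 0.92 [334. 354.]
scene amber_roll_center [0.42  0.275 0.02 ] 0.7 [217. 374.]
scene amber_roll_center [0.464 0.17  0.019] 0.62 [256. 322.]
scene pressure_ring_center [ 0.614 -0.088  0.014] 0.53 [315. 215.]
scene clamp_hub_center [0.579 0.107 0.025] 0.83 [246. 264.]
scene green_roll_center [0.606 0.245 0.024] 0.65 [171. 292.]
scene film_roll_center [ 0.68  -0.003  0.019] 0.87 [262. 214.]
scene block_center [ 0.589 -0.233  0.032] 0.8 [375. 186.]
scene block_center [ 0.615 -0.091  0.014] 0.47 [316. 215.]
```

View pics/top0.png

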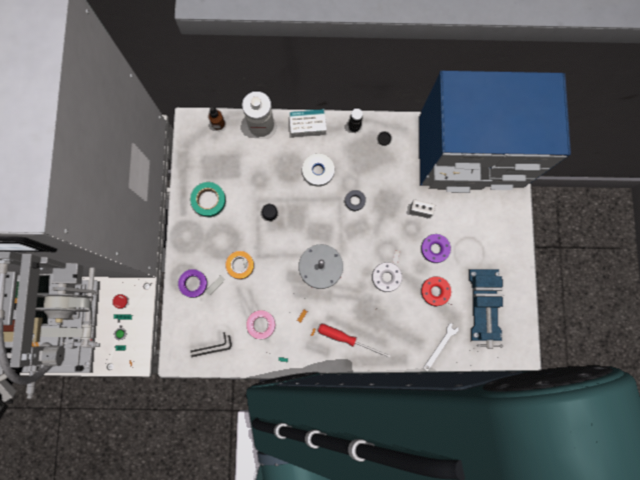

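View pics/scene0.png

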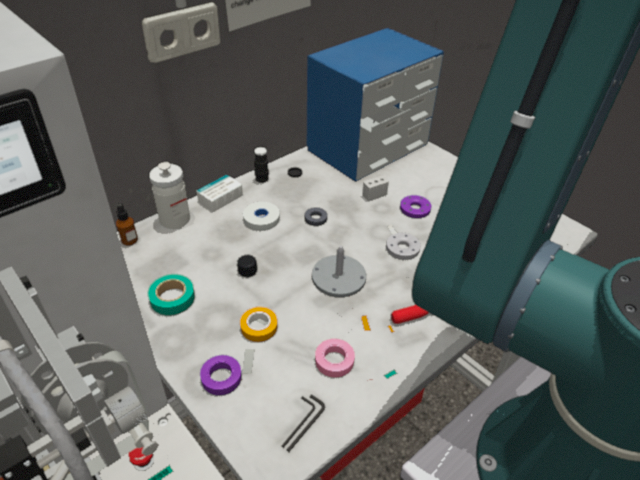

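The top view shows the flange at (387,277), the amber roll at (240,265), the ring at (355,200), the hub at (269,212) and the stand at (320,267). The purple, red and pink parts are decoys. The dark puck at (384,138) isn't the hub, because it is too flat. Next I measure silhouettes.

```bash
cat >> h.py <<'E'
def blob(p,X,R,mode,z,fish=False):
    """centre of filled silhouette near world X, radius R (m), at height z"""
    u,v=w2pix(p,X,fish);a=w2pix(p,np.array(X)+[0,R,0],fish);r=np.hypot(a[0]-u,a[1]-v)
    f=p['frame'];hsv=cv2.cvtColor(f,cv2.COLOR_RGB2HSV).astype(int)
    m={'dark':hsv[...,2]<110,'grey':hsv[...,2]<165,'amber':(hsv[...,1]>130)&(abs(hsv[...,0]-20)<10)}[mode].astype(np.uint8)
    k=np.zeros_like(m);cv2.circle(k,(int(u),int(v)),int(r*1.35),1,-1);m*=k
    cs,_=cv2.findContours(m,cv2.RETR_EXTERNAL,cv2.CHAIN_APPROX_NONE)
    c=cv2.convexHull(max(cs,key=cv2.contourArea));M=cv2.moments(c)
    w=pix2w(p,M['m10']/M['m00'],M['m01']/M['m00'],z,fish)
    return w.round(4),'area ratio',round(M['m00']/(np.pi*r*r),2)
E
python3 - <<'E'
from h import *
p=manip.camera('top')
print('stand',blob(p,[.458,-.01,.01],.05,'grey',.008))
print('amber',blob(p,[.46,.168,.015],.031,'amber',.012))
print('ring',blob(p,[.615,-.09,.01],.024,'dark',.009))
print('hub',blob(p,[.582,.107,.02],.018,'dark',.018))
print('flange',blob(p,[.44,-.163,.01],.033,'grey',.009))
f=p['frame'][150:310,180:460];cv2.imwrite('pics/crop1.png',cv2.cvtColor(cv2.resize(f,None,fx=2.8,fy=2.8,interpolation=cv2.INTER_CUBIC),cv2.COLOR_RGB2BGR))
E
```

```text
stand (array([ 0.4646, -0.013 ,  0.008 ]), 'area ratio', np.float64(0.99))
amber (array([0.4654, 0.167 , 0.012 ]), 'area ratio', np.float64(0.92))
ring (array([ 0.6181, -0.0894,  0.009 ]), 'area ratio', np.float64(0.85))
hub (array([0.5849, 0.104 , 0.018 ]), 'area ratio', np.float64(1.03))
flange (array([ 0.4322, -0.1426,  0.009 ]), 'area ratio', np.float64(0.27))
```

View pics/crop1.png

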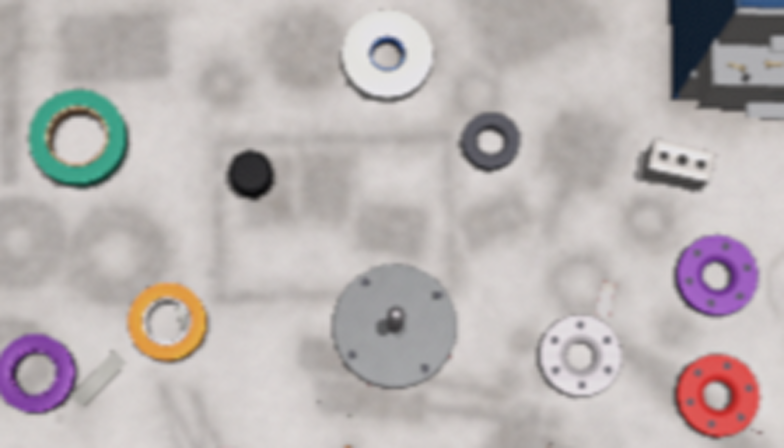

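The flange is at about (0.440,-0.160) and the stand at (0.4646,-0.013). I'll travel to above the flange.

>>> carry_out:
  targets:
    - {"tx": 0.037,"ty": -0.0314,"fingers": 0}
    - {"tx": 0.037,"ty": -0.0314,"fingers": 0}
    - {"tx": 0.037,"ty": -0.0314,"fingers": 0}
    - {"tx": 0.037,"ty": -0.0314,"fingers": 0}
    - {"tx": 0.037,"ty": -0.0314,"fingers": 0}
  grip_force: 30

```text
schema error: expected keys tx, ty, tz, rx, ry, rz, fingers
```

>>> carry_out:
  targets:
    - {"tx": 0.037,"ty": -0.0314,"fingers": 0}
    - {"tx": 0.037,"ty": -0.0314,"fingers": 0}
    - {"tx": 0.037,"ty": -0.0314,"fingers": 0}
    - {"tx": 0.037,"ty": -0.0314,"fingers": 0}
    - {"tx": 0.037,"ty": -0.0314,"fingers": 0}

```text
schema error: expected keys tx, ty, tz, rx, ry, rz, fingers
```

>>> carry_out:
  targets:
    - {"rz": 0.1,"tz": 0.03,"fingers": 0}
    - {"rz": 0.1,"tz": 0.03,"fingers": 0}
    - {"rz": 0.11,"tz": 0.02,"fingers": 0}
    - {"fingers": 0}

```text
schema error: expected keys tx, ty, tz, rx, ry, rz, fingers
```

All keys are required in every row.

>>> carry_out:
  targets:
    - {"tx": 0.037,"ty": -0.0314,"tz": 0,"rx": 0,"ry": 0,"rz": 0,"fingers": 0}
    - {"tx": 0.037,"ty": -0.0314,"tz": 0,"rx": 0,"ry": 0,"rz": 0,"fingers": 0}
    - {"tx": 0.037,"ty": -0.0314,"tz": 0,"rx": 0,"ry": 0,"rz": 0,"fingers": 0}
    - {"tx": 0.037,"ty": -0.0314,"tz": 0,"rx": 0,"ry": 0,"rz": 0,"fingers": 0}
    - {"tx": 0.037,"ty": -0.0314,"tz": 0,"rx": 0,"ry": 0,"rz": 0,"fingers": 0}
  grip_force: 30

```text
clock: 1.45
eef_pos: [0.3119, -0.3639, 0.2228]
tool_rot: [3.104, 0.484, 0.001]
wrist_force: [0.4, 0.3, 0.3]
width: 0.0877
gripper_force: 0.0
```

>>> carry_out:
  targets:
    - {"tx": 0.037,"ty": -0.0314,"tz": 0,"rx": 0,"ry": 0,"rz": 0,"fingers": 0}
    - {"tx": 0.037,"ty": -0.0314,"tz": 0,"rx": 0,"ry": 0,"rz": 0,"fingers": 0}
    - {"tx": 0.037,"ty": -0.0314,"tz": 0,"rx": 0,"ry": 0,"rz": 0,"fingers": 0}
    - {"tx": 0.037,"ty": -0.0314,"tz": 0,"rx": 0,"ry": 0,"rz": 0,"fingers": 0}
    - {"tx": 0.037,"ty": -0.0314,"tz": 0,"rx": 0,"ry": 0,"rz": 0,"fingers": 0}

```text
clock: 1.95
eef_pos: [0.4404, -0.1578, 0.223]
tool_rot: [3.104, 0.484, 0.001]
wrist_force: [-0.6, -0.5, -0.5]
width: 0.0876
gripper_force: 0.0
```

>>> carry_out:
  targets:
    - {"tx": 0,"ty": 0,"tz": 0.03,"rx": 0,"ry": 0,"rz": 0.1,"fingers": 0}
    - {"tx": 0,"ty": 0,"tz": 0.03,"rx": 0,"ry": 0,"rz": 0.1,"fingers": 0}
    - {"tx": 0,"ty": 0,"tz": 0.02,"rx": 0,"ry": 0,"rz": 0.11,"fingers": 0}
    - {"tx": 0,"ty": 0,"tz": 0,"rx": 0,"ry": 0,"rz": 0,"fingers": 0}

```text
clock: 2.35
eef_pos: [0.4377, -0.1583, 0.1405]
tool_rot: [-3.139, 0.001, 0.007]
wrist_force: [-0.5, 0.8, 0.7]
width: 0.0877
gripper_force: 0.0
```

```bash
python3 - <<'E'
from h import *
p=manip.camera('wrist');save('w1',p);s=manip.observe();print(s['clock'],s['eef_pos'],s['tool_rot'],s['joint_positions'])
for n in ['backing_flange_center','spindle_stand']:
    for r in manip.search_frame(p,n)[:3]:print(n,np.round(r['location'],4),r['conf'],np.round(w2pix(p,r['location'],True)))
print(np.round(p['world_from_camera'],3),p['fx'])
E
```

```text
2.4 [ 0.43873673 -0.15899832  0.14193545] [-3.14014946 -0.00354965  0.00383487] [-4.95948613e-01  2.68958062e-01  1.88475698e+00  1.19557458e-04
  9.90710631e-01  1.07252123e+00]
backing_flange_center [ 0.4478 -0.1638  0.0162] 0.9 [330. 215.]
backing_flange_center [ 0.5102 -0.2741  0.0115] 0.78 [465. 140.]
backing_flange_center [ 0.4191 -0.2732  0.0138] 0.75 [457. 249.]
spindle_stand [ 0.4692 -0.0199  0.0098] 0.77 [159. 191.]
[[-0.    -0.962 -0.272  0.513]
 [-1.    -0.     0.002 -0.159]
 [-0.002  0.272 -0.962  0.302]
 [ 0.     0.     0.     1.   ]] 371.64829954431775
```

View pics/w1.png

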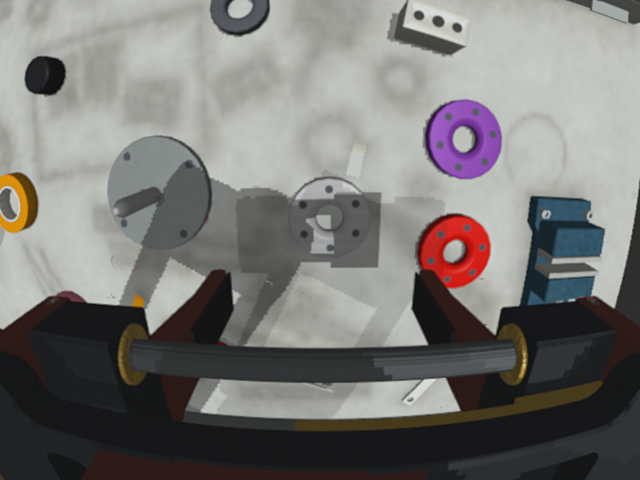

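The wrist view shows the flange centred at about (329,217) with its bore visible, and the stand foot at about (159,193). I'll convert these pixels to positions.

```bash
python3 - <<'E'
from h import *
p=manip.camera('wrist')
print(pix2w(p,329,217,.012,True),'stand',pix2w(p,159,193,.010,True),'tip?',pix2w(p,121,208,.078,True))
q=manip.camera('top');print('top flange',pix2w(q,387.1,277.1,.009))
print(manip.observe()['eef_pos'])
print('amber edge',pix2w(p,8,203,.018,True))
E
```

```text
[ 0.448119   -0.16560406  0.012     ] stand [ 0.46951802 -0.0201746   0.01      ] tip? [ 0.47031985 -0.0210106   0.078     ]
top flange [ 0.44321453 -0.16299274  0.009     ]
[ 0.44054394 -0.16025128  0.14393131]
amber edge [0.46853832 0.16672224 0.018     ]
```

>>> carry_out:
  targets:
    - {"tx": 0.006,"ty": 0.004,"tz": 0.045,"rx": 0,"ry": 0,"rz": 0,"fingers": 0}
    - {"tx": 0,"ty": 0,"tz": 0.045,"rx": 0,"ry": 0,"rz": 0,"fingers": 0}
    - {"tx": 0,"ty": 0,"tz": 0.035,"rx": 0,"ry": 0,"rz": 0,"fingers": 0}
    - {"tx": 0,"ty": 0,"tz": 0.015,"rx": 0,"ry": 0,"rz": 0,"fingers": 0}
    - {"tx": 0,"ty": 0,"tz": 0,"rx": 0,"ry": 0,"rz": 0,"fingers": 0}

```text
clock: 3.1
eef_pos: [0.4457, -0.1639, 0.0019]
tool_rot: [-3.141, -0.001, 0.001]
wrist_force: [-0.8, 0.7, 0.3]
width: 0.0878
gripper_force: 0.0
```

>>> carry_out:
  targets:
    - {"tx": 0,"ty": 0,"tz": 0,"rx": 0,"ry": 0,"rz": 0,"fingers": 1}
    - {"tx": 0,"ty": 0,"tz": 0,"rx": 0,"ry": 0,"rz": 0,"fingers": 1}
    - {"tx": 0,"ty": 0,"tz": 0,"rx": 0,"ry": 0,"rz": 0,"fingers": 1}
    - {"tx": 0,"ty": 0,"tz": 0,"rx": 0,"ry": 0,"rz": 0,"fingers": 1}
    - {"tx": 0,"ty": 0,"tz": 0,"rx": 0,"ry": 0,"rz": 0,"fingers": 1}

```text
clock: 3.6
eef_pos: [0.4462, -0.1639, 0.0034]
tool_rot: [3.141, -0.0, 0.002]
wrist_force: [-0.4, 0.0, 6.2]
width: 0.0637
gripper_force: 30.0
```

```bash
python3 - <<'E'
from h import *
p=manip.camera('wrist');save('w2',p);s=manip.observe();print(s['clock'],s['eef_pos'],s['width'],s['gripper_force'],s['wrist_force'])
E
```

```text
3.65 [ 0.44620445 -0.163875    0.00343341] 0.06381027736439554 30.00174555229023 [-0.56733831  0.40979144  6.10799904]
```

View pics/w2.png

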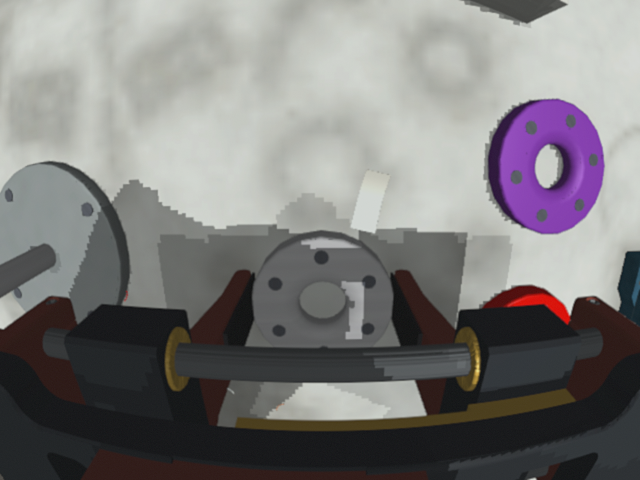

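The flange is between the pads, with its bore at (322,300). I'll check how far it sits off the pad centre.

```bash
python3 - <<'E'
from h import *
p=manip.camera('wrist');s=manip.observe()
print('bore top',pix2w(p,322,300,.014,True),s['eef_pos'])
for x in (253,393):print(pix2w(p,x,298,.010,True))
print('top edge',pix2w(p,322,232,.014,True))
E
```

```text
bore top [ 0.44802785 -0.16374775  0.014     ] [ 0.44618702 -0.16384146  0.00342593]
[ 0.44679185 -0.1316531   0.01      ]
[ 0.4467335  -0.19681162  0.01      ]
top edge [ 0.47959711 -0.16375486  0.014     ]
```

>>> carry_out:
  targets:
    - {"tx": 0,"ty": 0,"tz": -0.03,"rx": 0,"ry": 0,"rz": 0,"fingers": 1}
    - {"tx": 0,"ty": 0,"tz": -0.045,"rx": 0,"ry": 0,"rz": 0,"fingers": 1}
    - {"tx": 0,"ty": -0.03,"tz": -0.035,"rx": 0,"ry": 0,"rz": 0,"fingers": 1}
    - {"tx": 0,"ty": -0.03,"tz": 0,"rx": 0,"ry": 0,"rz": 0,"fingers": 1}
    - {"tx": 0,"ty": 0,"tz": 0,"rx": 0,"ry": 0,"rz": 0,"fingers": 1}

```text
clock: 4.2
eef_pos: [0.4447, -0.1009, 0.1136]
tool_rot: [-3.141, -0.003, -0.001]
wrist_force: [-0.7, 0.6, -3.4]
width: 0.0639
gripper_force: 30.0
```

```bash
python3 - <<'E'
from h import *
p=manip.camera('wrist');save('w3',p);s=manip.observe();print(s['clock'],s['eef_pos'],s['width'])
np.savez('w3.npz',T=p['world_from_camera'],k=[p['fx'],p['fy'],p['cx'],p['cy']])
print('pred foot',w2pix(p,[.468,-.018,.012],True),'tip',w2pix(p,[.468,-.018,.078],True))
E
```

```text
4.25 [ 0.44476331 -0.10215741  0.11295381] 0.06372757761255994
pred foot (np.float64(210.8680977735576), np.float64(205.8930444217741)) tip (np.float64(178.79798890246542), np.float64(228.06805900960924))
```

View pics/w3.png

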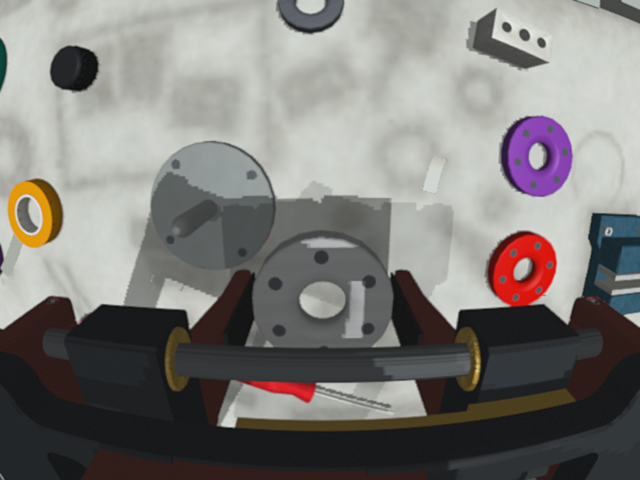

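The foot centre is at (213,205) and the post tip at about (180,229), so the stand is near (0.468,-0.0195). I'll move over the post and check through the bore.

>>> carry_out:
  targets:
    - {"tx": 0.011,"ty": -0.042,"tz": 0,"rx": 0,"ry": 0,"rz": 0,"fingers": 1}
    - {"tx": 0.011,"ty": -0.041,"tz": 0,"rx": 0,"ry": 0,"rz": 0,"fingers": 1}
    - {"tx": 0,"ty": 0,"tz": 0.022,"rx": 0,"ry": 0,"rz": 0,"fingers": 1}
    - {"tx": 0,"ty": 0,"tz": 0,"rx": 0,"ry": 0,"rz": 0,"fingers": 1}

```text
clock: 4.65
eef_pos: [0.4657, -0.0199, 0.0885]
tool_rot: [-3.141, -0.003, 0.008]
wrist_force: [-0.3, -0.4, -3.5]
width: 0.0637
gripper_force: 30.0
```

```bash
python3 - <<'E'
from h import *
p=manip.camera('wrist');save('w4',p);s=manip.observe();print(s['clock'],s['eef_pos'],s['width'])
for z in (.072,.078,.0925):print(z,w2pix(p,[.468,-.0195,z],True))
f=p['frame'][220:370,230:420];cv2.imwrite('pics/w4c.png',cv2.cvtColor(cv2.resize(f,None,fx=3,fy=3),cv2.COLOR_RGB2BGR))
E
```

```text
4.7 [ 0.46592423 -0.02062187  0.08926544] 0.0638336320636829
0.072 (np.float64(321.45184986105795), np.float64(276.42973389607727))
0.078 (np.float64(321.42829577620273), np.float64(280.9440608368186))
0.0925 (np.float64(321.3654748635276), np.float64(293.0394763556612))
```

View pics/w4c.png

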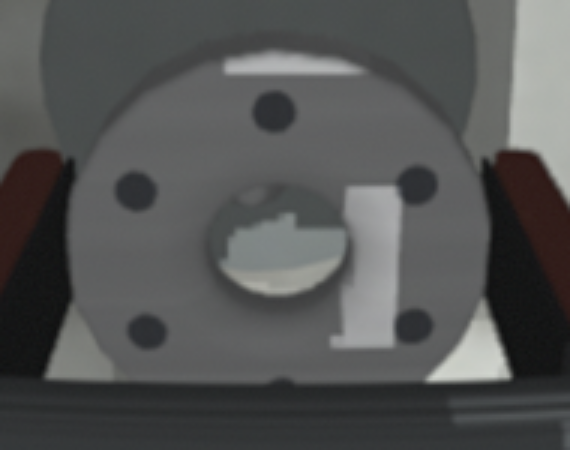

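The tip shows at (316,284) and the bore at (322.7,300), so I shift about 3 mm towards +y and lower.

>>> carry_out:
  targets:
    - {"tx": 0,"ty": -0.003,"tz": 0.005,"rx": 0,"ry": 0,"rz": 0,"fingers": 1}
    - {"tx": 0,"ty": 0,"tz": 0.015,"rx": 0,"ry": 0,"rz": 0,"fingers": 1}
    - {"tx": 0,"ty": 0,"tz": 0.015,"rx": 0,"ry": 0,"rz": 0,"fingers": 1}
    - {"tx": 0,"ty": 0,"tz": 0,"rx": 0,"ry": 0,"rz": 0,"fingers": 1}

```text
clock: 5.1
eef_pos: [0.467, -0.018, 0.0547]
tool_rot: [-3.141, 0.004, 0.003]
wrist_force: [0.3, 1.6, -4.2]
width: 0.0639
gripper_force: 30.0
```

>>> carry_out:
  targets:
    - {"tx": 0,"ty": 0,"tz": 0.015,"rx": 0,"ry": 0,"rz": 0,"fingers": 1}
    - {"tx": 0,"ty": 0,"tz": 0.015,"rx": 0,"ry": 0,"rz": 0,"fingers": 1}
    - {"tx": 0,"ty": 0,"tz": 0.006,"rx": 0,"ry": 0,"rz": 0,"fingers": 1}
    - {"tx": 0,"ty": 0,"tz": 0.001,"rx": 0,"ry": 0,"rz": 0,"fingers": 1}
    - {"tx": 0,"ty": 0,"tz": 0,"rx": 0,"ry": 0,"rz": 0,"fingers": 1}

```text
clock: 5.6
eef_pos: [0.4679, -0.0179, 0.0191]
tool_rot: [3.141, -0.001, 0.0]
wrist_force: [0.3, -0.7, -2.9]
width: 0.064
gripper_force: 30.0
```

>>> carry_out:
  targets:
    - {"tx": 0,"ty": 0,"tz": 0,"rx": 0,"ry": 0,"rz": 0,"fingers": 0}
    - {"tx": 0,"ty": 0,"tz": 0,"rx": 0,"ry": 0,"rz": 0,"fingers": 0}
    - {"tx": 0,"ty": 0,"tz": 0,"rx": 0,"ry": 0,"rz": 0,"fingers": 0}
    - {"tx": 0,"ty": 0,"tz": -0.005,"rx": 0,"ry": 0,"rz": 0,"fingers": 0}
    - {"tx": 0,"ty": 0,"tz": -0.045,"rx": 0,"ry": 0,"rz": 0,"fingers": 0}

```text
clock: 6.1
eef_pos: [0.4642, -0.017, 0.0661]
tool_rot: [-3.14, 0.0, 0.014]
wrist_force: [0.6, 0.2, 0.9]
width: 0.0878
gripper_force: 0.0
```

>>> carry_out:
  targets:
    - {"tx": 0,"ty": 0,"tz": -0.045,"rx": 0,"ry": 0,"rz": 0,"fingers": 0}
    - {"tx": 0,"ty": -0.03,"tz": -0.03,"rx": 0,"ry": 0,"rz": 0,"fingers": 0}
    - {"tx": 0,"ty": -0.05,"tz": 0,"rx": 0,"ry": 0,"rz": 0,"fingers": 0}
    - {"tx": 0,"ty": -0.05,"tz": 0,"rx": 0,"ry": 0,"rz": 0,"fingers": 0}
    - {"tx": 0,"ty": -0.05,"tz": 0,"rx": 0,"ry": 0,"rz": 0,"fingers": 0}

```text
clock: 6.6
eef_pos: [0.4677, 0.1641, 0.1449]
tool_rot: [-3.141, 0.002, -0.003]
wrist_force: [1.2, -0.5, 0.7]
width: 0.0881
gripper_force: 0.0
```

>>> carry_out:
  targets:
    - {"tx": 0,"ty": 0,"tz": 0,"rx": 0,"ry": 0,"rz": 0,"fingers": 0}
  grip_force: 15

```text
clock: 6.7
eef_pos: [0.4675, 0.1678, 0.1446]
tool_rot: [-3.139, -0.009, -0.003]
wrist_force: [-0.6, -0.1, 0.3]
width: 0.088
gripper_force: 0.0
```

```bash
python3 - <<'E'
from h import *
p=manip.camera('wrist');save('w5',p);s=manip.observe();print(s['clock'],s['eef_pos'])
print(blob(p,[.468,.164,.015],.031,'amber',.015,True))
for n in ['backing_flange_center','amber_roll_center']:
    for r in manip.search_frame(p,n)[:3]:print(n,np.round(r['location'],4),r['conf'],np.round(w2pix(p,r['location'],True)))
E
```

```text
6.75 [0.46734309 0.16513898 0.14422806]
(array([0.467 , 0.1647, 0.015 ]), 'area ratio', np.float64(0.97))
backing_flange_center [ 0.4741 -0.0094  0.0269] 0.58 [528. 225.]
amber_roll_center [0.464  0.1577 0.017 ] 0.96 [335. 232.]
amber_roll_center [0.4342 0.2674 0.0189] 0.93 [205. 266.]
amber_roll_center [0.3575 0.1151 0.0178] 0.82 [379. 345.]
```

View pics/w5.png

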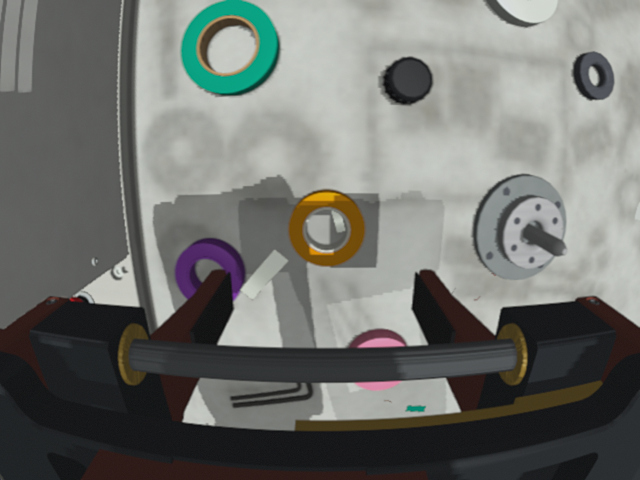

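The flange is seated on the foot. The amber roll is centred at (327,228), directly below the tool, so I descend and grip it.

>>> carry_out:
  targets:
    - {"tx": 0,"ty": 0,"tz": 0.045,"rx": 0,"ry": 0,"rz": 0,"fingers": 0}
    - {"tx": 0,"ty": 0,"tz": 0.045,"rx": 0,"ry": 0,"rz": 0,"fingers": 0}
    - {"tx": 0,"ty": 0,"tz": 0.035,"rx": 0,"ry": 0,"rz": 0,"fingers": 0}
    - {"tx": 0,"ty": 0,"tz": 0.014,"rx": 0,"ry": 0,"rz": 0,"fingers": 0}
    - {"tx": 0,"ty": 0,"tz": 0,"rx": 0,"ry": 0,"rz": 0,"fingers": 0}

```text
clock: 7.35
eef_pos: [0.4658, 0.1602, 0.0027]
tool_rot: [3.14, -0.005, -0.008]
wrist_force: [-0.5, -0.5, -0.3]
width: 0.0875
gripper_force: 0.0
```

>>> carry_out:
  targets:
    - {"tx": 0,"ty": 0,"tz": 0,"rx": 0,"ry": 0,"rz": 0,"fingers": 1}
    - {"tx": 0,"ty": 0,"tz": 0,"rx": 0,"ry": 0,"rz": 0,"fingers": 1}
    - {"tx": 0,"ty": 0,"tz": 0,"rx": 0,"ry": 0,"rz": 0,"fingers": 1}
    - {"tx": 0,"ty": 0,"tz": 0,"rx": 0,"ry": 0,"rz": 0,"fingers": 1}
    - {"tx": 0,"ty": 0,"tz": 0,"rx": 0,"ry": 0,"rz": 0,"fingers": 1}

```text
clock: 7.85
eef_pos: [0.4686, 0.1626, 0.0057]
tool_rot: [-3.141, -0.0, -0.003]
wrist_force: [-0.6, -0.8, 7.2]
width: 0.0608
gripper_force: 15.0
```

>>> carry_out:
  targets:
    - {"tx": 0,"ty": 0,"tz": -0.03,"rx": 0,"ry": 0,"rz": 0,"fingers": 1}
    - {"tx": 0,"ty": 0,"tz": -0.045,"rx": 0,"ry": 0,"rz": 0,"fingers": 1}
    - {"tx": 0,"ty": 0.04,"tz": -0.03,"rx": 0,"ry": 0,"rz": 0,"fingers": 1}
    - {"tx": 0,"ty": 0.05,"tz": 0,"rx": 0,"ry": 0,"rz": 0,"fingers": 1}
    - {"tx": 0,"ty": 0.05,"tz": 0,"rx": 0,"ry": 0,"rz": 0,"fingers": 1}

```text
clock: 8.35
eef_pos: [0.4686, 0.0215, 0.1114]
tool_rot: [3.141, 0.004, 0.006]
wrist_force: [1.0, 0.1, -0.7]
width: 0.0611
gripper_force: 15.0
```

>>> carry_out:
  targets:
    - {"tx": 0,"ty": 0.037,"tz": 0,"rx": 0,"ry": 0,"rz": 0,"fingers": 1}
    - {"tx": 0,"ty": 0,"tz": 0.015,"rx": 0,"ry": 0,"rz": 0,"fingers": 1}
    - {"tx": 0,"ty": 0,"tz": 0,"rx": 0,"ry": 0,"rz": 0,"fingers": 1}

```text
clock: 8.65
eef_pos: [0.4665, -0.0154, 0.094]
tool_rot: [-3.141, 0.004, 0.003]
wrist_force: [-0.3, 0.3, 0.2]
width: 0.0607
gripper_force: 15.0
```

```bash
python3 - <<'E'
from h import *
p=manip.camera('wrist');s=manip.observe();print(s['clock'],s['eef_pos'],s['width'])
for z in (.078,.11):print(z,w2pix(p,[.467,-.0175,z],True))
f=p['frame'][220:370,230:420];cv2.imwrite('pics/w6c.png',cv2.cvtColor(cv2.resize(f,None,fx=3,fy=3),cv2.COLOR_RGB2BGR))
E
```

```text
8.7 [ 0.46660192 -0.01464829  0.09440789] 0.06097921767396768
0.078 (np.float64(326.2881981569065), np.float64(280.03906060176473))
0.11 (np.float64(327.03893317384296), np.float64(308.0220586066482))
```

View pics/w6c.png

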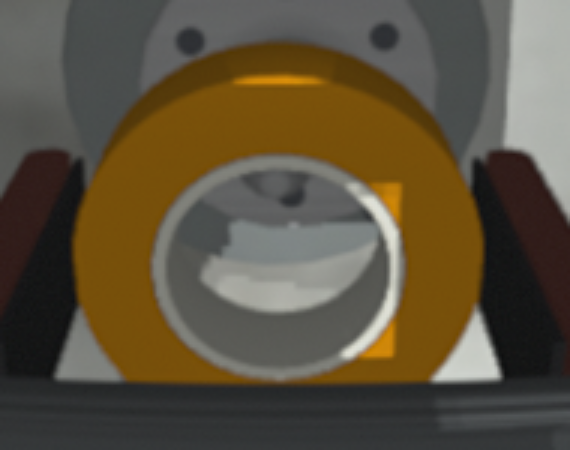

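The tip at about (324,280) is inside the roll's bore and within 2 mm of centre. I lower it.

>>> carry_out:
  targets:
    - {"tx": 0,"ty": 0.0015,"tz": 0.015,"rx": 0,"ry": 0,"rz": 0,"fingers": 1}
    - {"tx": 0,"ty": 0,"tz": 0.015,"rx": 0,"ry": 0,"rz": 0,"fingers": 1}
    - {"tx": 0,"ty": 0,"tz": 0.015,"rx": 0,"ry": 0,"rz": 0,"fingers": 1}
    - {"tx": 0,"ty": 0,"tz": 0.014,"rx": 0,"ry": 0,"rz": 0,"fingers": 1}
    - {"tx": 0,"ty": 0,"tz": 0,"rx": 0,"ry": 0,"rz": 0,"fingers": 1}

```text
clock: 9.2
eef_pos: [0.4664, -0.0148, 0.0348]
tool_rot: [-3.141, -0.003, 0.004]
wrist_force: [0.0, 0.9, -0.5]
width: 0.0612
gripper_force: 15.0
```

>>> carry_out:
  targets:
    - {"tx": 0,"ty": 0,"tz": 0,"rx": 0,"ry": 0,"rz": 0,"fingers": 1}

```text
clock: 9.3
eef_pos: [0.4675, -0.0152, 0.0361]
tool_rot: [-3.141, -0.002, 0.001]
wrist_force: [0.0, 0.9, 0.1]
width: 0.061
gripper_force: 15.0
```

>>> carry_out:
  targets:
    - {"tx": 0,"ty": 0,"tz": 0.003,"rx": 0,"ry": 0,"rz": 0,"fingers": 1}
    - {"tx": 0,"ty": 0,"tz": 0,"rx": 0,"ry": 0,"rz": 0,"fingers": 0}
    - {"tx": 0,"ty": 0,"tz": 0,"rx": 0,"ry": 0,"rz": 0,"fingers": 0}
    - {"tx": 0,"ty": 0,"tz": 0,"rx": 0,"ry": 0,"rz": 0,"fingers": 0}
    - {"tx": 0,"ty": 0,"tz": -0.01,"rx": 0,"ry": 0,"rz": 0,"fingers": 0}

```text
clock: 9.8
eef_pos: [0.4668, -0.016, 0.0424]
tool_rot: [-3.141, 0.001, 0.003]
wrist_force: [-0.2, 0.5, 0.0]
width: 0.0872
gripper_force: 0.0
```

>>> carry_out:
  targets:
    - {"tx": 0,"ty": 0,"tz": -0.045,"rx": 0,"ry": 0,"rz": 0,"fingers": 0}
    - {"tx": 0,"ty": 0,"tz": -0.045,"rx": 0,"ry": 0,"rz": 0,"fingers": 0}
    - {"tx": 0.043,"ty": 0.021,"tz": -0.01,"rx": 0,"ry": 0,"rz": 0,"fingers": 0}
    - {"tx": 0.043,"ty": 0.021,"tz": 0,"rx": 0,"ry": 0,"rz": 0,"fingers": 0}
    - {"tx": 0.043,"ty": 0.021,"tz": 0,"rx": 0,"ry": 0,"rz": 0,"fingers": 0}

```text
clock: 10.3
eef_pos: [0.5985, -0.0799, 0.1451]
tool_rot: [3.141, 0.0, 0.005]
wrist_force: [0.8, -1.0, 0.4]
width: 0.0881
gripper_force: 0.0
```

>>> carry_out:
  targets:
    - {"tx": 0.012,"ty": 0.015,"tz": 0,"rx": 0,"ry": 0,"rz": 0,"fingers": 0}
    - {"tx": 0,"ty": 0,"tz": 0,"rx": 0,"ry": 0,"rz": 0,"fingers": 0}
    - {"tx": 0,"ty": 0,"tz": 0,"rx": 0,"ry": 0,"rz": 0,"fingers": 0}

```text
clock: 10.6
eef_pos: [0.6076, -0.0939, 0.1427]
tool_rot: [-3.141, 0.001, 0.002]
wrist_force: [0.6, -0.7, 0.1]
width: 0.0878
gripper_force: 0.0
```

```bash
python3 - <<'E'
from h import *
p=manip.camera('wrist');save('w7',p);s=manip.observe();print(s['clock'],s['eef_pos'])
print(blob(p,[.62,-.092,.01],.024,'dark',.011,True))
for r in manip.search_frame(p,'pressure_ring_center')[:3]:print(np.round(r['location'],4),r['conf'],np.round(w2pix(p,r['location'],True)))
E
```

```text
10.65 [ 0.60708285 -0.0933867   0.14265204]
(array([ 0.6172, -0.0913,  0.011 ]), 'area ratio', np.float64(1.44))
[ 0.6153 -0.0942  0.0198] 0.92 [323. 219.]
```

View pics/w7.png

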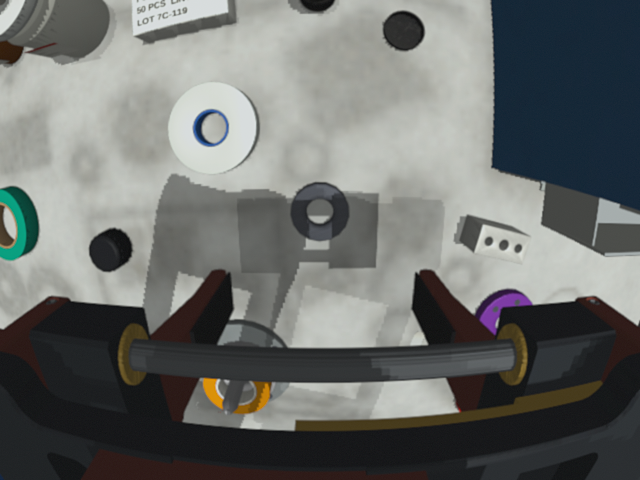

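The ring is centred at (320,211), the hub at (110,250), and the amber roll is on the post at (238,390).

```bash
python3 - <<'E'
from h import *
p=manip.camera('wrist');s=manip.observe();print(s['clock'],s['eef_pos'])
print('ring',pix2w(p,320,211,.011,True),'hub top',pix2w(p,110,248,.02,True))
E
```

```text
10.75 [ 0.60707068 -0.09309915  0.14275182]
ring [ 0.61944904 -0.09132936  0.011     ] hub top [0.58963722 0.09879021 0.02      ]
```

>>> carry_out:
  targets:
    - {"tx": 0.012,"ty": -0.001,"tz": 0.045,"rx": 0,"ry": 0,"rz": 0,"fingers": 0}
    - {"tx": 0,"ty": 0,"tz": 0.045,"rx": 0,"ry": 0,"rz": 0,"fingers": 0}
    - {"tx": 0,"ty": 0,"tz": 0.035,"rx": 0,"ry": 0,"rz": 0,"fingers": 0}
    - {"tx": 0,"ty": 0,"tz": 0.014,"rx": 0,"ry": 0,"rz": 0,"fingers": 0}
    - {"tx": 0,"ty": 0,"tz": 0,"rx": 0,"ry": 0,"rz": 0,"fingers": 0}
  grip_force: 25

```text
clock: 11.25
eef_pos: [0.6191, -0.0922, 0.0027]
tool_rot: [-3.141, -0.0, 0.004]
wrist_force: [-0.1, -0.2, 0.3]
width: 0.0877
gripper_force: 0.0
```

>>> carry_out:
  targets:
    - {"tx": 0,"ty": 0,"tz": 0,"rx": 0,"ry": 0,"rz": 0,"fingers": 1}
    - {"tx": 0,"ty": 0,"tz": 0,"rx": 0,"ry": 0,"rz": 0,"fingers": 1}
    - {"tx": 0,"ty": 0,"tz": 0,"rx": 0,"ry": 0,"rz": 0,"fingers": 1}
    - {"tx": 0,"ty": 0,"tz": 0,"rx": 0,"ry": 0,"rz": 0,"fingers": 1}
    - {"tx": 0,"ty": 0,"tz": 0,"rx": 0,"ry": 0,"rz": 0,"fingers": 1}

```text
clock: 11.75
eef_pos: [0.6208, -0.0932, 0.0042]
tool_rot: [3.141, -0.0, 0.001]
wrist_force: [0.3, 0.4, 0.3]
width: 0.0516
gripper_force: 0.0
```

>>> carry_out:
  targets:
    - {"tx": 0,"ty": 0,"tz": 0,"rx": 0,"ry": 0,"rz": 0,"fingers": 1}
    - {"tx": 0,"ty": 0,"tz": -0.03,"rx": 0,"ry": 0,"rz": 0,"fingers": 1}
    - {"tx": 0,"ty": 0,"tz": -0.045,"rx": 0,"ry": 0,"rz": 0,"fingers": 1}
    - {"tx": -0.04,"ty": -0.02,"tz": -0.03,"rx": 0,"ry": 0,"rz": 0,"fingers": 1}
    - {"tx": -0.04,"ty": -0.02,"tz": 0,"rx": 0,"ry": 0,"rz": 0,"fingers": 1}

```text
clock: 12.25
eef_pos: [0.5472, -0.0555, 0.1105]
tool_rot: [3.14, -0.002, 0.015]
wrist_force: [0.6, 0.6, -2.3]
width: 0.0439
gripper_force: 25.0
```

>>> carry_out:
  targets:
    - {"tx": -0.04,"ty": -0.02,"tz": 0,"rx": 0,"ry": 0,"rz": 0,"fingers": 1}
    - {"tx": -0.04,"ty": -0.019,"tz": 0,"rx": 0,"ry": 0,"rz": 0,"fingers": 1}
    - {"tx": 0,"ty": 0,"tz": 0.01,"rx": 0,"ry": 0,"rz": 0,"fingers": 1}
    - {"tx": 0,"ty": 0,"tz": 0,"rx": 0,"ry": 0,"rz": 0,"fingers": 1}

```text
clock: 12.65
eef_pos: [0.462, -0.015, 0.0959]
tool_rot: [-3.141, -0.001, 0.002]
wrist_force: [-0.5, -0.3, -0.9]
width: 0.0446
gripper_force: 25.0
```

```bash
python3 - <<'E'
from h import *
p=manip.camera('wrist');s=manip.observe();print(s['clock'],s['eef_pos'],s['width'])
for z in (.078,.106):print(z,w2pix(p,[.467,-.0165,z],True))
f=p['frame'][220:370,230:420];cv2.imwrite('pics/w8c.png',cv2.cvtColor(cv2.resize(f,None,fx=3,fy=3),cv2.COLOR_RGB2BGR))
E
```

```text
12.7 [ 0.46396013 -0.01559876  0.09646814] 0.04443356502857831
0.078 (np.float64(325.12842225555283), np.float64(270.72930329208367))
0.106 (np.float64(325.6055859659098), np.float64(293.2160511534859))
```

View pics/w8c.png

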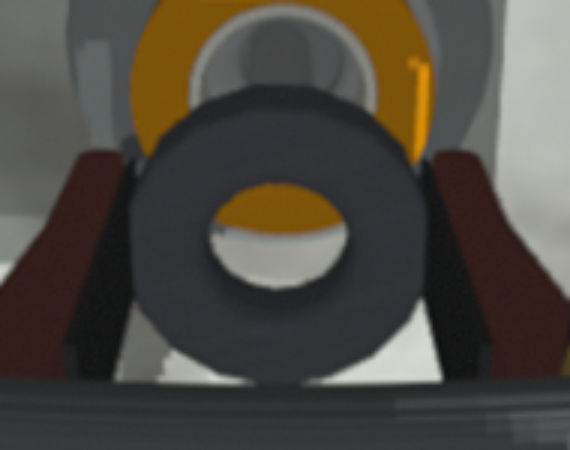

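The ring is held centred at (323,299). The post is about 2.5 mm further in +x, so I shift and lower.

>>> carry_out:
  targets:
    - {"tx": 0.0025,"ty": 0,"tz": 0.008,"rx": 0,"ry": 0,"rz": 0,"fingers": 1}
    - {"tx": 0,"ty": 0,"tz": 0.01,"rx": 0,"ry": 0,"rz": 0,"fingers": 1}
    - {"tx": 0,"ty": 0,"tz": 0.01,"rx": 0,"ry": 0,"rz": 0,"fingers": 1}
    - {"tx": 0,"ty": 0,"tz": 0.01,"rx": 0,"ry": 0,"rz": 0,"fingers": 1}
    - {"tx": 0,"ty": 0,"tz": 0,"rx": 0,"ry": 0,"rz": 0,"fingers": 1}

```text
clock: 13.2
eef_pos: [0.4647, -0.0153, 0.0567]
tool_rot: [-3.141, 0.001, 0.005]
wrist_force: [-1.0, -0.4, -1.3]
width: 0.0448
gripper_force: 25.0
```

>>> carry_out:
  targets:
    - {"tx": 0,"ty": 0,"tz": 0.005,"rx": 0,"ry": 0,"rz": 0,"fingers": 1}
    - {"tx": 0,"ty": 0,"tz": 0,"rx": 0,"ry": 0,"rz": 0,"fingers": 1}
    - {"tx": 0,"ty": 0,"tz": 0,"rx": 0,"ry": 0,"rz": 0,"fingers": 1}

```text
clock: 13.5
eef_pos: [0.4661, -0.0155, 0.0536]
tool_rot: [-3.142, 0.0, -0.0]
wrist_force: [-0.2, 0.4, -0.9]
width: 0.0444
gripper_force: 25.0
```

>>> carry_out:
  targets:
    - {"tx": 0,"ty": 0,"tz": 0.003,"rx": 0,"ry": 0,"rz": 0,"fingers": 1}
    - {"tx": 0,"ty": 0,"tz": 0,"rx": 0,"ry": 0,"rz": 0,"fingers": 1}
    - {"tx": 0,"ty": 0,"tz": 0,"rx": 0,"ry": 0,"rz": 0,"fingers": 1}

```text
clock: 13.8
eef_pos: [0.466, -0.0155, 0.0506]
tool_rot: [-3.142, 0.0, -0.0]
wrist_force: [-0.1, 0.5, -1.4]
width: 0.0444
gripper_force: 25.0
```

>>> carry_out:
  targets:
    - {"tx": 0,"ty": 0,"tz": 0,"rx": 0,"ry": 0,"rz": 0,"fingers": 0}
    - {"tx": 0,"ty": 0,"tz": 0,"rx": 0,"ry": 0,"rz": 0,"fingers": 0}
    - {"tx": 0,"ty": 0,"tz": 0,"rx": 0,"ry": 0,"rz": 0,"fingers": 0}
    - {"tx": 0,"ty": 0,"tz": 0,"rx": 0,"ry": 0,"rz": 0,"fingers": 0}
    - {"tx": 0,"ty": 0,"tz": -0.01,"rx": 0,"ry": 0,"rz": 0,"fingers": 0}

```text
clock: 14.3
eef_pos: [0.465, -0.0153, 0.06]
tool_rot: [-3.141, 0.0, 0.004]
wrist_force: [-0.4, 0.8, -0.3]
width: 0.0811
gripper_force: 0.0
```

>>> carry_out:
  targets:
    - {"tx": 0,"ty": 0,"tz": -0.045,"rx": 0,"ry": 0,"rz": 0,"fingers": 0}
    - {"tx": 0,"ty": 0,"tz": -0.04,"rx": 0,"ry": 0,"rz": 0,"fingers": 0}
    - {"tx": 0.031,"ty": -0.029,"tz": 0,"rx": 0,"ry": 0,"rz": 0,"fingers": 0}
    - {"tx": 0.031,"ty": -0.029,"tz": 0,"rx": 0,"ry": 0,"rz": 0,"fingers": 0}
    - {"tx": 0.031,"ty": -0.029,"tz": 0,"rx": 0,"ry": 0,"rz": 0,"fingers": 0}

```text
clock: 14.8
eef_pos: [0.5603, 0.0724, 0.1473]
tool_rot: [-3.142, 0.001, -0.003]
wrist_force: [0.7, -0.9, -0.3]
width: 0.0875
gripper_force: 0.0
```

>>> carry_out:
  targets:
    - {"tx": 0.031,"ty": -0.029,"tz": 0,"rx": 0,"ry": 0,"rz": 0,"fingers": 0}
    - {"tx": 0,"ty": 0,"tz": 0,"rx": 0,"ry": 0,"rz": 0,"fingers": 0}
    - {"tx": 0,"ty": 0,"tz": 0,"rx": 0,"ry": 0,"rz": 0,"fingers": 0}

```text
clock: 15.1
eef_pos: [0.5898, 0.1009, 0.1457]
tool_rot: [3.141, 0.002, -0.001]
wrist_force: [0.2, 0.2, 0.3]
width: 0.0878
gripper_force: 0.0
```

```bash
python3 - <<'E'
from h import *
p=manip.camera('wrist');save('w9',p);s=manip.observe();print(s['clock'],s['eef_pos'])
for q in ['clamp_hub_center','pressure_ring_center']:
  for r in manip.search_frame(p,q)[:3]:print(q,np.round(r['location'],4),r['conf'],np.round(w2pix(p,r['location'],True)))
print('pred',w2pix(p,[.588,.1,.028],True),w2pix(p,[.588,.1,0],True))
E
```

```text
15.15 [0.58889357 0.10020985 0.1455488 ]
clamp_hub_center [0.5892 0.1043 0.0285] 0.86 [318. 232.]
pred (np.float64(323.3007253778803), np.float64(232.86957436386578)) (np.float64(323.1818531160781), np.float64(224.24703845125228))
```

View pics/w9.png

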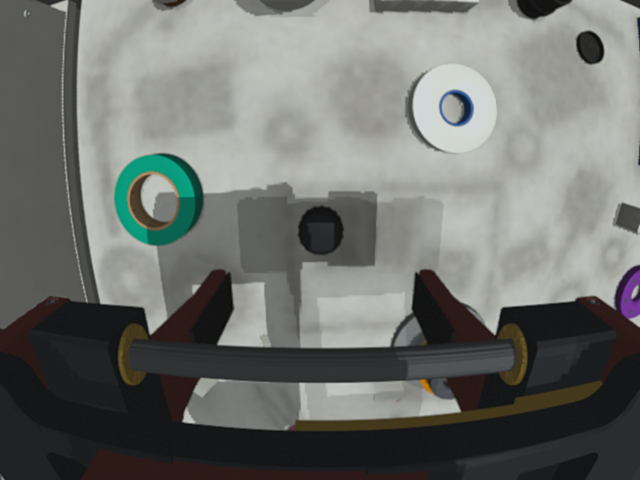

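The hub is at (321,230), within 1.5 mm of the tool axis. I descend and grip.

>>> carry_out:
  targets:
    - {"tx": 0,"ty": -0.001,"tz": 0.045,"rx": 0,"ry": 0,"rz": 0,"fingers": 0}
    - {"tx": 0,"ty": 0,"tz": 0.045,"rx": 0,"ry": 0,"rz": 0,"fingers": 0.3}
    - {"tx": 0,"ty": 0,"tz": 0.035,"rx": 0,"ry": 0,"rz": 0,"fingers": 0.3}
    - {"tx": 0,"ty": 0,"tz": 0.017,"rx": 0,"ry": 0,"rz": 0,"fingers": 0.3}
    - {"tx": 0,"ty": 0,"tz": 0,"rx": 0,"ry": 0,"rz": 0,"fingers": 0.3}

```text
clock: 15.75
eef_pos: [0.588, 0.1002, 0.002]
tool_rot: [3.141, -0.003, -0.005]
wrist_force: [-0.6, -0.0, 0.4]
width: 0.062
gripper_force: 0.0
```

>>> carry_out:
  targets:
    - {"tx": 0,"ty": 0,"tz": 0,"rx": 0,"ry": 0,"rz": 0,"fingers": 1}
    - {"tx": 0,"ty": 0,"tz": 0,"rx": 0,"ry": 0,"rz": 0,"fingers": 1}
    - {"tx": 0,"ty": 0,"tz": 0,"rx": 0,"ry": 0,"rz": 0,"fingers": 1}
    - {"tx": 0,"ty": 0,"tz": 0,"rx": 0,"ry": 0,"rz": 0,"fingers": 1}
    - {"tx": 0,"ty": 0,"tz": 0,"rx": 0,"ry": 0,"rz": 0,"fingers": 1}

```text
clock: 16.25
eef_pos: [0.5901, 0.1013, 0.0041]
tool_rot: [3.141, -0.0, 0.001]
wrist_force: [-0.1, -0.4, 4.4]
width: 0.0356
gripper_force: 25.0
```

>>> carry_out:
  targets:
    - {"tx": 0,"ty": 0,"tz": 0,"rx": 0,"ry": 0,"rz": 0,"fingers": 1}
    - {"tx": 0,"ty": 0,"tz": 0,"rx": 0,"ry": 0,"rz": 0,"fingers": 1}
    - {"tx": 0,"ty": 0,"tz": 0,"rx": 0,"ry": 0,"rz": 0,"fingers": 1}

```text
clock: 16.55
eef_pos: [0.5902, 0.1014, 0.0041]
tool_rot: [3.141, -0.0, 0.001]
wrist_force: [-1.5, -2.7, 6.0]
width: 0.0357
gripper_force: 25.0
```

>>> carry_out:
  targets:
    - {"tx": 0,"ty": 0,"tz": -0.04,"rx": 0,"ry": 0,"rz": 0,"fingers": 1}
    - {"tx": 0,"ty": 0,"tz": -0.045,"rx": 0,"ry": 0,"rz": 0,"fingers": 1}
    - {"tx": -0.04,"ty": 0,"tz": -0.03,"rx": 0,"ry": 0,"rz": 0,"fingers": 1}
    - {"tx": -0.042,"ty": 0.005,"tz": 0,"rx": 0,"ry": 0,"rz": 0,"fingers": 1}
    - {"tx": -0.041,"ty": 0.007,"tz": 0,"rx": 0,"ry": 0,"rz": 0,"fingers": 1}

```text
clock: 17.05
eef_pos: [0.4664, 0.0897, 0.1196]
tool_rot: [-3.141, -0.001, -0.004]
wrist_force: [-0.1, -0.5, -1.5]
width: 0.0356
gripper_force: 25.0
```

>>> carry_out:
  targets:
    - {"tx": 0,"ty": 0,"tz": 0,"rx": 0,"ry": 0,"rz": 0,"fingers": 1}
    - {"tx": 0,"ty": 0,"tz": 0,"rx": 0,"ry": 0,"rz": 0,"fingers": 1}
    - {"tx": 0,"ty": 0,"tz": 0,"rx": 0,"ry": 0,"rz": 0,"fingers": 1}

```text
clock: 17.35
eef_pos: [0.4688, 0.0897, 0.1189]
tool_rot: [-3.141, 0.0, -0.003]
wrist_force: [1.0, -0.1, -0.1]
width: 0.0357
gripper_force: 25.0
```

```bash
python3 - <<'E'
from h import *
p=manip.camera('wrist');s=manip.observe();print(s['clock'],s['eef_pos'],s['width'])
print('pred tip for .467,-.016',w2pix(p,[.467,-.016,.078],True),'ring top',w2pix(p,[.467,-.016,.059],True))
f=p['frame'][120:370,250:560];cv2.imwrite('pics/w10c.png',cv2.cvtColor(cv2.resize(f,None,fx=2.4,fy=2.4),cv2.COLOR_RGB2BGR))
E
```

```text
17.4 [0.46894039 0.08966484 0.11878731] 0.03586986342480296
pred tip for .467,-.016 (np.float64(491.18622659824393), np.float64(265.2869832915487)) ring top (np.float64(479.70935496320965), np.float64(255.7163158784655))
```

View pics/w10c.png

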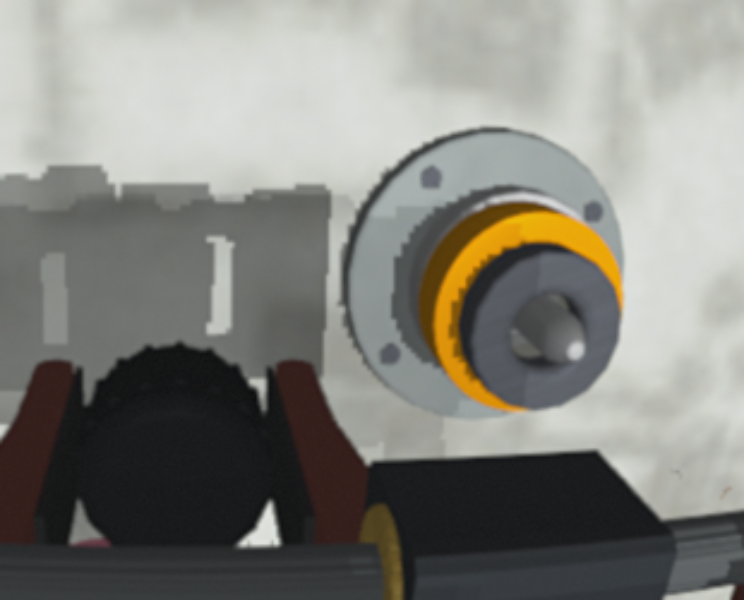

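All three parts are seated and the tip is at (489,265), so the post is at about (0.467,-0.015). I bring the hub over it and lower.

>>> carry_out:
  targets:
    - {"tx": -0.001,"ty": 0.04,"tz": 0,"rx": 0,"ry": 0,"rz": 0,"fingers": 1}
    - {"tx": 0,"ty": 0.04,"tz": 0,"rx": 0,"ry": 0,"rz": 0,"fingers": 1}
    - {"tx": 0,"ty": 0.025,"tz": 0,"rx": 0,"ry": 0,"rz": 0,"fingers": 1}
    - {"tx": 0,"ty": 0,"tz": 0.022,"rx": 0,"ry": 0,"rz": 0,"fingers": 1}
    - {"tx": 0,"ty": 0,"tz": 0,"rx": 0,"ry": 0,"rz": 0,"fingers": 1}

```text
clock: 17.9
eef_pos: [0.4659, -0.0162, 0.0949]
tool_rot: [-3.141, 0.003, 0.004]
wrist_force: [0.0, 0.6, -1.5]
width: 0.036
gripper_force: 25.0
```

>>> carry_out:
  targets:
    - {"tx": 0,"ty": 0,"tz": 0,"rx": 0,"ry": 0,"rz": 0,"fingers": 1}
    - {"tx": 0,"ty": 0,"tz": 0,"rx": 0,"ry": 0,"rz": 0,"fingers": 1}

```text
clock: 18.1
eef_pos: [0.4667, -0.0151, 0.0969]
tool_rot: [-3.141, -0.001, -0.001]
wrist_force: [0.2, -1.0, -0.6]
width: 0.0359
gripper_force: 25.0
```

>>> carry_out:
  targets:
    - {"tx": 0.001,"ty": 0,"tz": 0.008,"rx": 0,"ry": 0,"rz": 0,"fingers": 1}
    - {"tx": 0,"ty": 0,"tz": 0.006,"rx": 0,"ry": 0,"rz": 0,"fingers": 1}
    - {"tx": 0,"ty": 0,"tz": 0.006,"rx": 0,"ry": 0,"rz": 0,"fingers": 1}
    - {"tx": 0,"ty": 0,"tz": 0.006,"rx": 0,"ry": 0,"rz": 0,"fingers": 1}
    - {"tx": 0,"ty": 0,"tz": 0,"rx": 0,"ry": 0,"rz": 0,"fingers": 1}

```text
clock: 18.6
eef_pos: [0.4664, -0.0153, 0.0696]
tool_rot: [-3.141, 0.0, 0.002]
wrist_force: [-0.3, 1.0, -2.0]
width: 0.0356
gripper_force: 25.0
```

>>> carry_out:
  targets:
    - {"tx": 0,"ty": 0,"tz": 0.005,"rx": 0,"ry": 0,"rz": 0,"fingers": 1}
    - {"tx": 0,"ty": 0,"tz": 0,"rx": 0,"ry": 0,"rz": 0,"fingers": 1}
    - {"tx": 0,"ty": 0,"tz": 0,"rx": 0,"ry": 0,"rz": 0,"fingers": 1}

```text
clock: 18.9
eef_pos: [0.4669, -0.0155, 0.0655]
tool_rot: [-3.141, 0.0, 0.0]
wrist_force: [-0.1, -0.3, -0.9]
width: 0.036
gripper_force: 25.0
```

The descent was free of contact and the hub is about 2 mm above its seat. I ease it down, release, and check that the parts are where they should be.

>>> carry_out:
  targets:
    - {"tx": 0,"ty": 0,"tz": 0.002,"rx": 0,"ry": 0,"rz": 0,"fingers": 1}
    - {"tx": 0,"ty": 0,"tz": 0,"rx": 0,"ry": 0,"rz": 0,"fingers": 1}
    - {"tx": 0,"ty": 0,"tz": 0,"rx": 0,"ry": 0,"rz": 0,"fingers": 0}
    - {"tx": 0,"ty": 0,"tz": 0,"rx": 0,"ry": 0,"rz": 0,"fingers": 0}
    - {"tx": 0,"ty": 0,"tz": 0,"rx": 0,"ry": 0,"rz": 0,"fingers": 0}

```text
clock: 19.4
eef_pos: [0.4671, -0.0155, 0.0637]
tool_rot: [-3.142, 0.0, -0.001]
wrist_force: [0.6, 0.2, -0.0]
width: 0.0561
gripper_force: 0.0
```

>>> carry_out:
  targets:
    - {"tx": 0,"ty": 0,"tz": 0,"rx": 0,"ry": 0,"rz": 0,"fingers": 0}
    - {"tx": 0,"ty": 0,"tz": -0.01,"rx": 0,"ry": 0,"rz": 0,"fingers": 0}
    - {"tx": 0,"ty": 0,"tz": -0.04,"rx": 0,"ry": 0,"rz": 0,"fingers": 0}
    - {"tx": 0,"ty": 0,"tz": -0.045,"rx": 0,"ry": 0,"rz": 0,"fingers": 0}
    - {"tx": -0.02,"ty": 0.04,"tz": 0,"rx": 0,"ry": 0,"rz": 0,"fingers": 0}

```text
clock: 19.9
eef_pos: [0.4532, -0.0545, 0.1645]
tool_rot: [3.14, 0.007, 0.02]
wrist_force: [0.8, -1.6, -0.3]
width: 0.0877
gripper_force: 0.0
```

>>> carry_out:
  targets:
    - {"tx": 0,"ty": 0.045,"tz": 0,"rx": 0,"ry": 0,"rz": 0,"fingers": 0}
    - {"tx": 0,"ty": 0.045,"tz": 0,"rx": 0,"ry": 0,"rz": 0,"fingers": 0}
    - {"tx": 0,"ty": 0,"tz": 0,"rx": 0,"ry": 0,"rz": 0,"fingers": 0}
    - {"tx": 0,"ty": 0,"tz": 0,"rx": 0,"ry": 0,"rz": 0,"fingers": 0}

```text
clock: 20.3
eef_pos: [0.4468, -0.1463, 0.1591]
tool_rot: [-3.141, 0.005, -0.001]
wrist_force: [-0.2, -0.3, -0.8]
width: 0.0876
gripper_force: 0.0
```

```bash
python3 - <<'E'
from h import *
s=manip.observe();print(s['clock'],s['eef_pos'],s['width'])
p=manip.camera('wrist');q=manip.camera('scene')
for X in ([.467,-.016,.087],):print(w2pix(p,X,True))
f=p['frame'][100:320,60:350];a=cv2.resize(f,(400,304));u,v=map(int,w2pix(q,[.467,-.016,.05]))
b=cv2.resize(q['frame'][v-70:v+70,u-90:u+90],(391,304))
cv2.imwrite('pics/fin.png',cv2.cvtColor(np.hstack([a,b]),cv2.COLOR_RGB2BGR))
E
```

```text
20.3 [ 0.44681571 -0.14625694  0.15906112] 0.08762152760442411
(np.float64(137.32559991921698), np.float64(220.53267484815862))
```

View pics/fin.png

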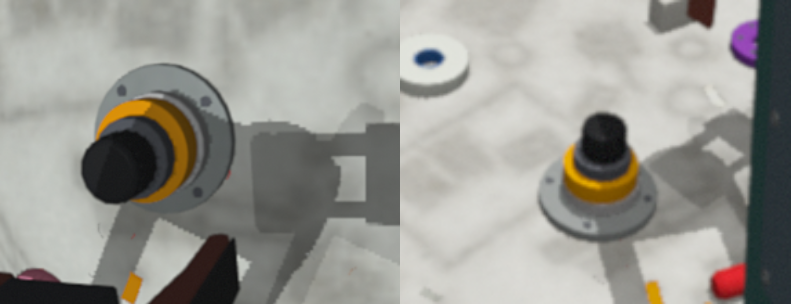

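The stack is complete and flat. The hub's top is at about (140,221), against a predicted (137,221), and the gripper is clear, so I hand it in.

```bash
python3 -c "
from bench import manip
print(manip.close_job())"
```

```text
the job is handed in; nothing more can be done
None
```

The spindle is made up in order on the post (flange, amber roll, pressure ring, clamp hub). The final pictures show every part seated flat and released, and the job was handed in at about 20 s; the verdict was not shown.

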